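# Send the sawn offcut down the scrap chute

## Task

Clear the offcut from the cut-off station: slide it gently sideways until it sits flush against the fence, then push it along the fence, through the gap in the yellow end guard and off the end of the bed so that it drops down the chute into the catch box. Keep it down on the bed all the way (do not lift it), do not force it against the fence or the guard, and leave the short finished piece, the jar, the can, the glue bottle and the mug where they are.

Things in the scene. Friction and masses are not known exactly. Their poses are not given: they have to be found in the camera images.
- station: Fixed cut-off station on the bench: plywood bed 340 mm long (its x) by 220 mm wide (its y), top 120 mm above the bench, sheet-metal chute and grey catch box at its +x end. Origin: on the bench under the bed's middle. +x runs along the bed to the chute (roughly to the robot's right), +y across the bed to the fence (away from the robot), z up.
- bed (a point): Middle of the bed's top; axes as the station's. An aluminium fence stands on the bed along x, full length, 18 mm thick, 30 mm high, working face towards -y. It was clamped rigidly, parallel to x, with its face anywhere from y = +40 to +85 mm: this setting is not measured; feel for it (or see it). The rest of the bed is clear but for offcut and finished piece.
- brink (a point): End of the bed at the chute: on its top surface, y = 0 of the station; the drop begins here. The fence carries a yellow end guard, a bar 30 mm high, in the last 24 mm before this end. It leaves a gap of 42 mm beside the fence face and blocks the bed from there on towards -y. Square corners, no lead-in: an offcut that is not flush with the fence jams on it.
- offcut: Loose scrap timber, 100 mm long (its x), 38 x 38 mm, dark sawn ends, black pencil line across the top near its +x end; 0.08 to 0.15 kg, slides at 0.3 to 1.5 N. Origin: its centre, 19 mm above the bed. It starts near the bed's middle, off the fence, skewed by up to 0.3 rad, +x end towards the chute. Pushed off the bed it tips and falls once its centre passes the end.
- offcut_side (a point): Middle of the offcut's long -y face (19 mm from its centre, away from the fence); axes as the offcut's. Pushed here towards the fence, the offcut turns flush when it meets it; then the force rises steeply, as all is rigid.
- offcut_tail (a point): Middle of the offcut's rear end (-x, 50 mm from its centre). Pushed here, a few mm to the side away from the fence, the offcut stays along the fence as it slides.
- catch (a point): Centre of the catch box's inner floor, 6 mm above the bench; axes as the station's. Inside, the box and chute are 160 mm wide in y; the box is open on the chute side, its end wall stands 75 mm from this point in +x, the sloping chute reaches from the bed's end down to its floor. Walls 105 mm high.
- keeper: The short finished piece of timber, 60 x 38 x 38 mm with a green dot on top, lying loose on the bed near the guard on the side away from the fence. Origin: its centre. Leave it alone.
- screw_jar: Glass jar with red lid, 64 mm across, 85 mm high, on the bench beyond the station. Leave it alone. Origin: centre of its underside.
- paint_can: Steel can with a blue label, 76 mm across, 100 mm high, on the bench beyond the station. Leave it alone. Origin: centre of its underside.
- glue: Yellow glue bottle, 54 mm across, 140 mm high, on the bench beyond the station. Leave it alone. Origin: centre of its underside.
- mug: Blue mug, 80 mm across, 90 mm high, on the bench on the robot's right. Leave it alone. Origin: centre of its underside.

How it is judged:
On the way:
1. the offcut lies flat on the bed, square to the bed's length, with its front in the gap between fence and end guard (x of offcut in the frame of brink between -0.058 and -0.005 m and z of offcut in the frame of brink between 0.013 and 0.024 m and angle between the x axis of offcut and the x axis of station, either way round below 0.08 rad and angle between offcut's own z axis and vertical below 0.08 rad), for 0.1 s.
At the end, for the whole second after the job is handed in: The offcut lies still (under 20 mm/s) in the catch box or on the foot of the chute: its centre within the box walls, up to 150 mm back from the floor's centre along the chute, and less than 75 mm above the box floor; the finished piece is within 15 mm of where it was (x of offcut in the frame of catch between -0.15 and 0.075 m and y of offcut in the frame of catch between -0.08 and 0.08 m and z of offcut in the frame of catch between 0 and 0.075 m and linear speed of offcut below 0.02 m/s and distance of keeper from where it was at the start of the episode below 0.015 m); the robot touches nothing.
It fails at once if the fingers press on anything with more than 35 N (contact force between the fingers and anything else above 35 N).
It fails at once if the offcut is lifted: its centre rises more than 15 mm above its height on the bed (z of offcut in the frame of brink above 0.034 m).
It fails at once if the offcut leaves the bed's sides: it falls outside the chute (z of offcut in the frame of brink below 0 m and (x of offcut in the frame of brink below -0.03 m or y of offcut in the frame of catch above 0.09 m or y of offcut in the frame of catch below -0.09 m)).
It fails at once if the finished piece is shifted by more than 15 mm (distance of keeper from where it was at the start of the episode above 0.015 m).
It fails at once if the jar, the can, the glue bottle or the mug is shifted by more than 20 mm (distance of any of screw_jar, paint_can, glue, mug from where it was at the start of the episode above 0.02 m).
It also fails if it takes over 59 s, if anything falls off the work surface, if the arm or the gripper's body presses on something with over 40 N, if the wrist force passes 120 N, or if a joint passes its speed limit or range.

## Robot

A 6-joint arm with a two-finger parallel gripper is mounted at the origin on the work surface. World frame = base frame: x ahead of the robot, y to its left, z up, the work surface at z = 0. Lengths are in m, angles in rad, forces in N, time in s.
With the tool pointing down it reaches from about 0.25 to 0.775 m from the base axis. Payload 4 kg.
Tool frame: the origin (TCP) lies on the centre line of the jaws, within the pads' length; the fingertips stand 17 mm ahead of it and the grasp point (between the pads) lies 2 mm behind it; z points along the fingers, y is the line along which they close (so a half turn about z gives the same grasp; the last joint's range is limited). The gripper opens to 94 mm and grips with 3 to 60 N. Pads are 16 mm wide; open, the fingers measure 119 mm over their backs; the gripper's body (75 mm by 177 mm) begins 78 mm behind the grasp point.
Start: joints at [1.21, 0.087, 1.371, -0, 1.684, -0.103], TCP at [0.14, 0.532, 0.223] pointing down, gripper open.
Joint ranges: [-3.1, 3.1], [-0.76, 2.03], [0.27, 2.55], [-1.08, 4.22], [0.17, 2.65], [-2.57, 2.57]. Speed limits (rad/s): [2.79, 2.79, 3.14, 3.14, 3.14, 3.14].

## Interface

Orientations are given as [roll, pitch, yaw] about the fixed x, y, z axes, in that order (R = Rz(yaw) Ry(pitch) Rx(roll)).
In Python, from bench import robot gives the robot as it stands.
- The arm moves only by the tool servo_tool, never from a script. Its argument "plan" is a list of rows, each a list of 7 numbers: the shift along the tool's x, y, z normalised to -1 to 1, where 1 is 0.1 m, then the turn, a rotation vector about the tool's x, y, z normalised to -1 to 1, where 1 is pi/2 rad, then the finger opening in mm, from 0 to 94. In form: [[x, y, z, ax, ay, az, gripper], ...]. A call has 1 to 12 rows; each row is the pose to reach, as a shift and turn from the pose commanded when the call began, along the tool's axes at that moment; what a row does not reach only later rows make up. A row lasts 1/12 s, in which the tool goes at most 41.7 mm and 7.16 degrees, less where a joint would pass 70% of its speed; a pose out of reach is approached as far as the arm can. A call with a number of a shift or a turn outside -1 to 1 is refused whole. A call with a gripper value outside its range is refused whole. The fingers move at their own pace and stop on an object; the grip force is fixed at half the most. Time passes only in rows, so rows that repeat a pose let the fingers close. It gives the time, the measured TCP pose, the force, the opening and the grip force at its end, in the units of the state.
- robot.get_obs(): the state, without advancing time (a new reading comes with each control period).
- robot.snapshot(name): name is "scene" or "side" or "wrist"; returns the picture (420x560x3 uint8, red, green, blue); there is no depth.
- robot.camera_params(name): a dict with "camera_matrix" (3x3 intrinsics, pixels), "rvec" (rotation vector, rad) and "tvec" (3), from world to camera coordinates, as OpenCV has them; the wrist camera has in their place "tool_from_camera" (4x4, takes a point from camera to tool coordinates, whose origin is the TCP and whose axes are the flange's). Camera axes: x right, y down, z forward; pixel columns grow to the right and rows downward; lengths in m; the calibration is good to about 2 mm. A picture is of the moment at which its call begins: read the wrist's pose just before it. camera_params takes no time and is no camera call.
- robot.close_job(): hands the job in; it is judged then, once.
Trained networks look in the newest picture that a camera, given by its name, has taken for a name from the list of things; names that differ only in an ending like _2 or _b are one class to them, and where a whole thing is asked for, a point or a joint stands for the part that bears it (a point fixed in the world has none). Each returns a list of dicts, best first, with "conf" (0 to 1); they miss things now and then, are a little off and sometimes report something else, mostly with a low value. They report only what shows in the picture. A call takes as long as a camera call.
- robot.find_in(thing, camera): "extent" ([centre column, centre row, width, height] in pixels, round what is visible of it).
The state is a dict: "time": time; "joint_positions": joint angles; "qvel": joint speeds; "joint_torque": joint torques, N m; "tool_pos": TCP position; "ee_rot": TCP orientation; "wrist_force": force on the tool from outside, world axes, zero at the start; "wrist_torque": the same for the moment, N m; "width": finger opening in m; "finger_force": force on a finger pad.
Only numpy, scipy, OpenCV 4.12 (cv2) and the standard library are available. Lean on these libraries where they do the work, as an engineer would, in place of code of your own. Each camera call takes 0.05 s, during which the arm holds its last target. There are 200 camera calls.

## Working session

There is one attempt and no reset: what is moved stays moved. The work goes in short steps, Python scripts to look and compute and a tool call to move; the robot and the scene stay as the last step left them, time stands still between calls to the robot, and variables do not carry over. Pictures are saved under pics/ and viewed, at most 10 in all, crops included, and the job is handed in when it is done.

Besides the shell and the picture viewer there is one more tool, called after ">>>" as name([rows], argument=value, ...), one row to a line, values as JSON. servo_tool: Moves the arm, as the interface text tells. Scaled input: -1 to 1 covers 0.1 m each way for a shift and pi/2 rad each way for a turn. Its arguments: {"type":"object","properties":{"plan":{"type":"array","items":{"type":"array","items":{"type":"number"}}}},"required":["plan"]}

```bash
mkdir -p pics; cat > h.py <<'E'
from bench import robot
import numpy as np, cv2
def snap(c,n):
    p=robot.snapshot(c); cv2.imwrite(f'pics/{n}.png',p[:,:,::-1]); return p
def ray(c,uv):
    P=robot.camera_params(c);K=np.array(P['camera_matrix'])
    d=np.linalg.inv(K)@np.array([uv[0],uv[1],1.])
    R=cv2.Rodrigues(np.array(P['rvec'],float))[0];t=np.array(P['tvec']).ravel()
    return -R.T@t,R.T@d
def at(c,uv,z):
    o,d=ray(c,uv); return o+d*(z-o[2])/d[2]
def proj(c,p):
    P=robot.camera_params(c)
    return cv2.projectPoints(np.array(p,float).reshape(-1,3),np.array(P['rvec'],float),np.array(P['tvec'],float),np.array(P['camera_matrix']),None)[0].reshape(-1,2)
E
python3 - <<'E'
from h import *
a=snap('scene','a');b=snap('side','b')
cv2.imwrite('pics/sc.png',cv2.resize(a[:,:,::-1],(800,600)))
cv2.imwrite('pics/sd.png',cv2.resize(b[:,:,::-1],(800,600)))
for c in('scene','side'):
  print(c,ray(c,(280,210)))
  for t in('station','offcut','keeper','screw_jar','paint_can','glue','mug'):
    print(t,[(np.round(x['extent']),round(x['conf'],2)) for x in robot.find_in(t,c)[:2]])
o=robot.get_obs();print(o['time'],o['tool_pos'],o['ee_rot'],o['wrist_force'],o['width'])
E
```

```text
scene (array([ 1.3196428 , -0.45292271,  0.81069604]), array([-0.70205123,  0.32153264, -0.63580746]))
station [(array([314., 242., 262., 180.]), 0.6)]
offcut [(array([369., 177.,  46.,  31.]), 0.72)]
keeper [(array([310., 175.,  30.,  27.]), 0.56)]
screw_jar [(array([448., 256.,  35.,  47.]), 0.75)]
paint_can [(array([373., 283.,  42.,  56.]), 0.66)]
glue [(array([412., 262.,  27.,  60.]), 0.59), (array([372., 282.,  45.,  54.]), 0.47)]
mug [(array([123., 212.,  49.,  48.]), 0.57)]
side (array([-0.08468771, -0.78247875,  0.92761593]), array([ 0.50519465,  0.53740954, -0.67528073]))
station [(array([278., 205., 193., 131.]), 0.56)]
offcut [(array([231., 161.,  27.,  28.]), 0.92)]
keeper [(array([241., 186.,  22.,  22.]), 0.9), (array([288., 150.,  15.,  28.]), 0.64)]
screw_jar [(array([270., 144.,  19.,  16.]), 0.61)]
paint_can [(array([308., 167.,  22.,  30.]), 0.7)]
glue [(array([289., 148.,  16.,  26.]), 0.54), (array([275., 204., 193., 130.]), 0.43)]
mug [(array([302., 335.,  36.,  54.]), 0.78), (array([276., 204., 194., 133.]), 0.21)]
0.8 [0.14022099 0.53184524 0.22256686] [ 3.14139370e+00 -5.56569559e-06  2.88377806e+00] [ 0.29091743 -0.40713907 -0.88160127] 0.0940189619813081
```

View pics/sc.png

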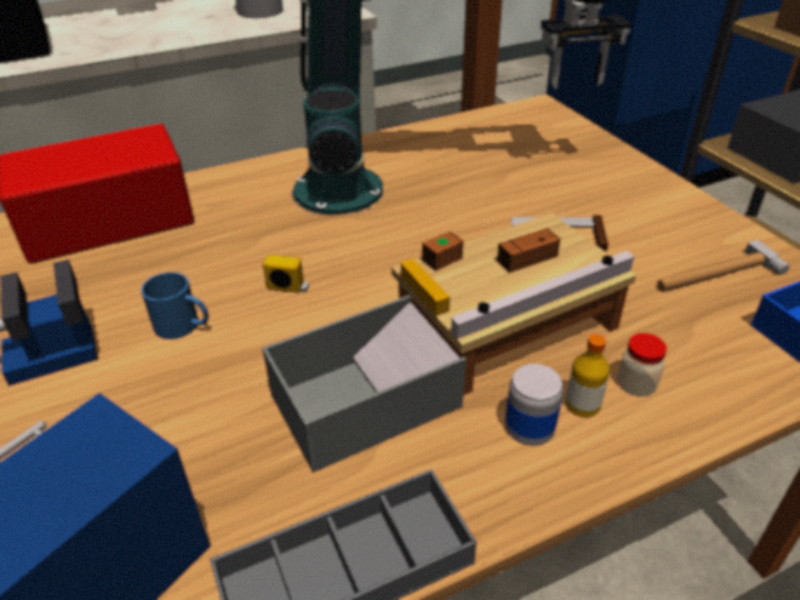

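View pics/sd.png

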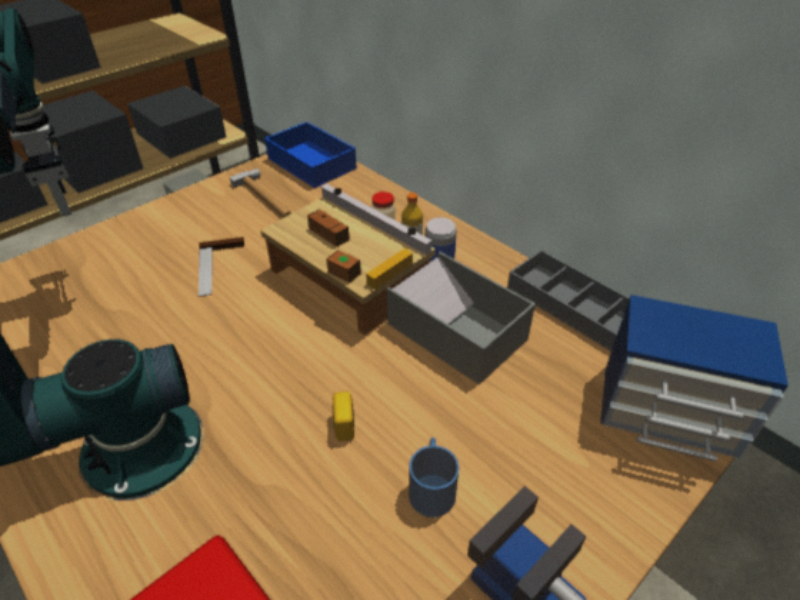

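The scene view (800 px scale) shows the offcut at (528,250), the keeper at (443,250), the guard at (425,287) and the fence running from (455,325) to (632,262). The side view agrees. Next I'll rectify both views.

```bash
python3 - <<'E'
from h import *
for c,L in(('scene',[(395,268),(463,347),(634,283),(555,217)]),('side',[(263,233),(362,310)])):
  for p in L: print(c,p,np.round(at(c,np.array(p)*.7,.12),3))
for c,uv in(('scene',(369,170)),('side',(231,157))): print('off',at(c,uv,.158))
for c,uv in(('scene',(310,169)),('side',(241,181))): print('keep',at(c,uv,.158))
for c,uv in(('scene',(310,169)),('side',(241,181))): print('keep',at(c,uv,.158))
P=robot.camera_params('wrist');print(np.round(P['tool_from_camera'],3),P['camera_matrix'])
# rectified views, 2 px per mm... centre from corners
cen=np.mean([at('scene',np.array(p)*.7,.12) for p in[(395,268),(463,347),(634,283),(555,217)]],0);print(cen)
out=[]
for c,n in(('scene','a'),('side','b')):
  im=cv2.imread(f'pics/{n}.png')
  q=[(0.25,0.2),(0.25,-.2),(-.2,-.2),(-.2,.2)] # x fwd up, y left
  w=[(cen[0]+a,cen[1]+b,.158) for a,b in q]
  H=cv2.getPerspectiveTransform(np.float32(proj(c,w)),np.float32([(0,0),(400,0),(400,450),(0,450)]))
  out.append(cv2.warpPerspective(im,H,(400,450)))
cv2.imwrite('pics/rect.png',np.hstack(out))
E
```

```text
scene (395, 268) [ 0.477 -0.075  0.12 ]
scene (463, 347) [ 0.695 -0.067  0.12 ]
scene (634, 283) [0.685 0.256 0.12 ]
scene (555, 217) [0.464 0.257 0.12 ]
side (263, 233) [0.449 0.24  0.12 ]
side (362, 310) [ 0.446 -0.109  0.12 ]
off [0.55669216 0.13071348 0.158     ]
off [0.54930237 0.11663233 0.158     ]
keep [0.49102401 0.00720326 0.158     ]
keep [0.49481318 0.00094308 0.158     ]
keep [0.49102401 0.00720326 0.158     ]
keep [0.49481318 0.00094308 0.158     ]
[[ 0.001 -0.971 -0.24   0.071]
 [ 1.     0.001  0.     0.001]
 [ 0.    -0.24   0.971 -0.163]
 [ 0.     0.     0.     1.   ]] [[363.14555199   0.         281.19316949]
 [  0.         363.14555199 210.03829882]
 [  0.           0.           1.        ]]
[0.58016347 0.09282445 0.12      ]
```

View pics/rect.png

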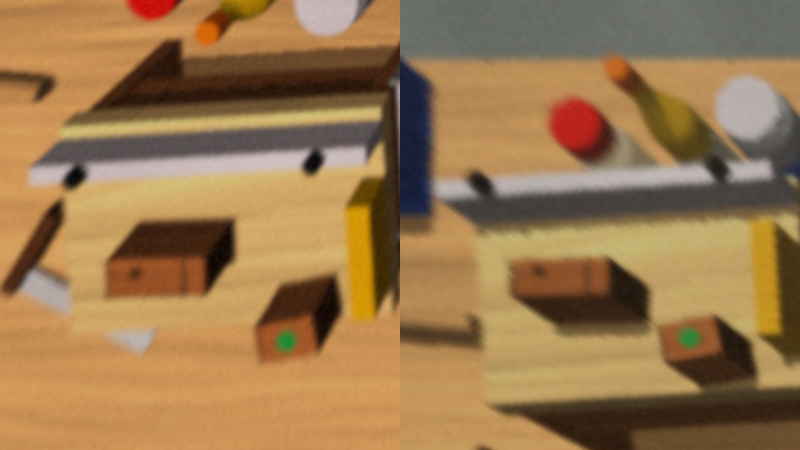

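Estimates from the rectified views:

| Item | World position |
|---|---|
| Offcut centre | (0.552, 0.133) |
| Fence face | x ≈ 0.65 at y = 0.09 |
| Station +x direction | about (0.06, −0.998) |
| Brink | y ≈ −0.075 |
| Keeper | (0.493, 0.004) |

I'll turn the tool square to the station and move to just in front of the offcut, staying high.

>>> servo_tool([
  [-0.3,-0.2,0,0,0,-0.07,40],
  [-0.6,-0.4,0,0,0,-0.14,40],
  [-0.9,-0.59,0,0,0,-0.2,40],
  [-0.9,-0.59,0,0,0,-0.2,40],
])

```text
time: 1.13
tool_pos: [0.2155, 0.4485, 0.2229]
ee_rot: [-3.14, 0.003, -3.088]
wrist_force: [-0.9, -0.2, 0.2]
width: 0.0706
finger_force: 0.0
```

>>> servo_tool([
  [-0.22,-0.28,0,0,0,0,40],
  [-0.45,-0.56,0,0,0,0,40],
  [-0.67,-0.84,0,0,0,0,40],
])

```text
time: 1.38
tool_pos: [0.2842, 0.3712, 0.2226]
ee_rot: [3.141, 0.0, -3.085]
wrist_force: [0.5, -0.1, 0.2]
width: 0.0508
finger_force: 0.0
```

>>> servo_tool([
  [-0.22,-0.28,0,0,0,0,40],
  [-0.45,-0.56,0,0,0,0,40],
  [-0.67,-0.84,0,0,0,0,40],
])

```text
time: 1.63
tool_pos: [0.3562, 0.2908, 0.2228]
ee_rot: [3.141, 0.001, -3.086]
wrist_force: [-0.2, -0.1, -0.3]
width: 0.0399
finger_force: 0.0
```

>>> servo_tool([
  [-0.22,-0.28,0,0,0,0,40],
  [-0.45,-0.56,0,0,0,0,40],
  [-0.67,-0.84,0,0,0,0,40],
])

```text
time: 1.88
tool_pos: [0.4281, 0.2106, 0.2228]
ee_rot: [3.141, 0.001, -3.086]
wrist_force: [1.3, 0.0, 0.1]
width: 0.0397
finger_force: 0.0
```

>>> servo_tool([
  [-0.22,-0.28,0,0,0,0,40],
  [-0.45,-0.56,0,0,0,0,40],
  [-0.67,-0.84,0,0,0,0,40],
  [-0.67,-0.84,0,0,0,0,40],
  [-0.67,-0.84,0,0,0,0,40],
])

```text
time: 2.3
tool_pos: [0.4994, 0.1306, 0.222]
ee_rot: [3.141, -0.001, -3.089]
wrist_force: [-0.6, 0.4, -0.3]
width: 0.04
finger_force: 0.0
```

```bash
python3 - <<'E'
from h import *
o=robot.get_obs();print(o['time'],o['tool_pos'],o['ee_rot'],o['wrist_force'])
w=snap('wrist','w1')
from scipy.spatial.transform import Rotation as R
P=robot.camera_params('wrist');T=np.eye(4);T[:3,:3]=R.from_euler('xyz',o['ee_rot']).as_matrix();T[:3,3]=o['tool_pos']
C=np.linalg.inv(T@np.array(P['tool_from_camera']));K=np.array(P['camera_matrix'])
def pw(p):
  q=K@(C[:3,:3]@p+C[:3,3]);return q[:2]/q[2]
# rectify at bed height: x .47..0.77 , y .33..-.12
X=[.72,.72,.45,.45];Y=[.33,-.12,-.12,.33]
for z,n in((.12,'r12'),(.158,'r158')):
  H=cv2.getPerspectiveTransform(np.float32([pw(np.array([x,y,z])) for x,y in zip(X,Y)]),np.float32([(0,0),(800,0),(800,480),(0,480)]))
  cv2.imwrite(f'pics/{n}.png',cv2.warpPerspective(w[:,:,::-1],H,(800,480)))
cv2.imwrite('pics/r.png',cv2.resize(np.vstack([cv2.imread('pics/r12.png'),cv2.imread('pics/r158.png')]),(500,600)))
E
```

```text
2.3 [0.49943081 0.13061369 0.22200533] [ 3.14101988e+00 -1.08467614e-03 -3.08894527e+00] [-0.59565718  0.35548456 -0.32738131]
```

View pics/r158.png

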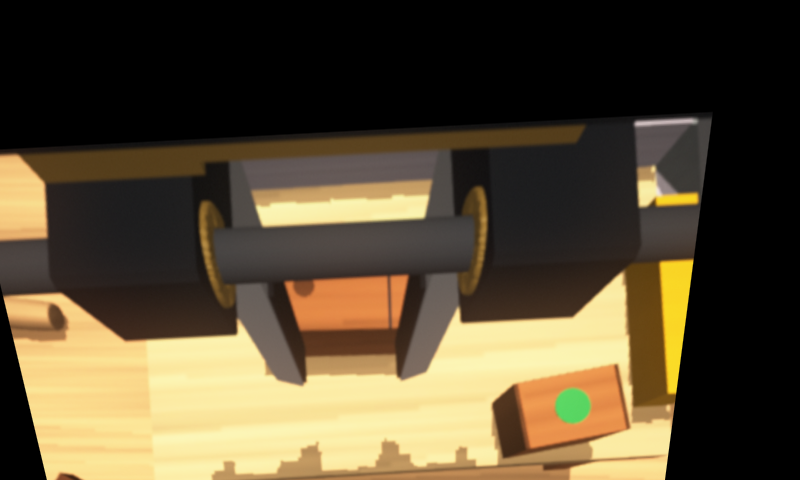

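View pics/r12.png

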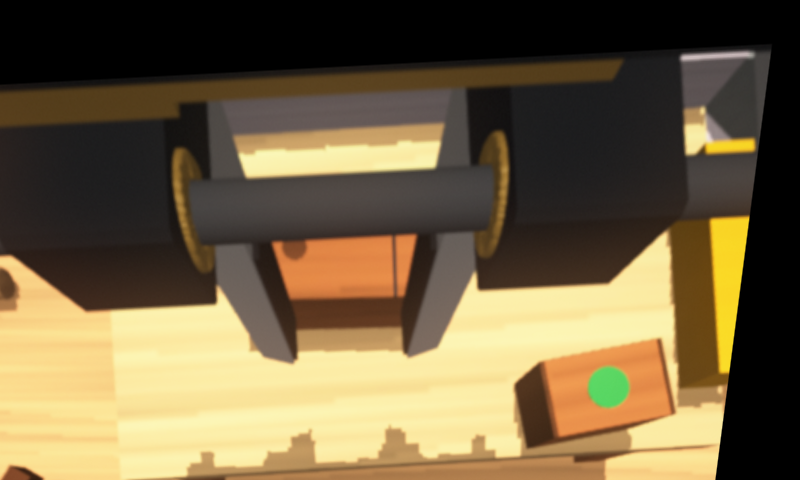

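The wrist view confirms it: offcut near face at x ≈ 0.534 and fence base at about (0.646, 0.14). The fingers are centred on the offcut and clear of the keeper, so I'll go down.

>>> servo_tool([
  [0,0,0.35,0,0,0,40],
  [0,0,0.6,0,0,0,40],
  [0,0,0.77,0,0,0,40],
  [0,0,0.77,0,0,0,40],
  [0,0,0.77,0,0,0,40],
])

```text
time: 2.77
tool_pos: [0.4974, 0.1328, 0.145]
ee_rot: [3.141, -0.002, -3.083]
wrist_force: [0.5, -0.1, -0.0]
width: 0.04
finger_force: 0.0
```

>>> servo_tool([
  [-0.05,0,0,0,0,0,40],
  [-0.1,0,0,0,0,0,40],
  [-0.15,0,0,0,0,0,40],
  [-0.2,0,0,0,0,0,40],
  [-0.25,0,0,0,0,0,40],
  [-0.3,0,0,0,0,0,40],
  [-0.35,0,0,0,0,0,40],
  [-0.4,0,0,0,0,0,40],
  [-0.45,0,0,0,0,0,40],
  [-0.5,0,0,0,0,0,40],
  [-0.55,0,0,0,0,0,40],
  [-0.6,0,0,0,0,0,40],
])

```text
time: 3.77
tool_pos: [0.559, 0.1349, 0.1455]
ee_rot: [3.141, -0.0, -3.085]
wrist_force: [-2.5, 0.7, 1.4]
width: 0.04
finger_force: 1.1
```

>>> servo_tool([
  [-0.05,0,0,0,0,0,40],
  [-0.1,0,0,0,0,0,40],
  [-0.15,0,0,0,0,0,40],
  [-0.19,0,0,0,0,0,40],
  [-0.22,0,0,0,0,0,40],
  [-0.25,0,0,0,0,0,40],
  [-0.28,0,0,0,0,0,40],
  [-0.3,0,0,0,0,0,40],
])

```text
time: 4.43
tool_pos: [0.5889, 0.1366, 0.1454]
ee_rot: [3.141, 0.0, -3.085]
wrist_force: [-1.9, -1.2, 1.7]
width: 0.04
finger_force: 1.0
```

>>> servo_tool([
  [-0.01,0,0,0,0,0,40],
  [-0.02,0,0,0,0,0,40],
  [-0.03,0,0,0,0,0,40],
  [-0.04,0,0,0,0,0,40],
])

```text
time: 4.77
tool_pos: [0.5926, 0.1368, 0.1454]
ee_rot: [3.141, 0.0, -3.085]
wrist_force: [-1.2, -0.1, 0.4]
width: 0.0403
finger_force: 0.6
```

>>> servo_tool([
  [-0.01,0,0,0,0,0,40],
  [-0.02,0,0,0,0,0,40],
  [-0.03,0,0,0,0,0,40],
])

```text
time: 5.02
tool_pos: [0.5957, 0.1369, 0.1454]
ee_rot: [3.142, 0.0, -3.085]
wrist_force: [-0.9, -0.1, -0.2]
width: 0.0402
finger_force: 0.5
```

>>> servo_tool([
  [-0.01,0,0,0,0,0,40],
  [-0.02,0,0,0,0,0,40],
])

```text
time: 5.18
tool_pos: [0.5977, 0.1371, 0.1454]
ee_rot: [3.142, 0.0, -3.085]
wrist_force: [-1.3, 0.2, -0.0]
width: 0.0402
finger_force: 0.4
```

>>> servo_tool([
  [-0.01,0,0,0,0,0,40],
  [-0.02,0,0,0,0,0,40],
])

```text
time: 5.35
tool_pos: [0.5997, 0.1372, 0.1454]
ee_rot: [3.142, -0.0, -3.085]
wrist_force: [-0.8, 0.1, -0.3]
width: 0.0399
finger_force: 0.4
```

>>> servo_tool([
  [-0.01,0,0,0,0,0,40],
])

```text
time: 5.43
tool_pos: [0.6006, 0.1372, 0.1454]
ee_rot: [3.142, -0.0, -3.085]
wrist_force: [-2.8, -1.5, 0.6]
width: 0.04
finger_force: 1.4
```

>>> servo_tool([
  [-0.01,0,0,0,0,0,40],
])

```text
time: 5.52
tool_pos: [0.6007, 0.1371, 0.1454]
ee_rot: [-3.141, -0.003, -3.085]
wrist_force: [-5.5, -1.3, 2.7]
width: 0.0401
finger_force: 2.8
```

>>> servo_tool([
  [-0.01,0,0,0,0,0,40],
])

```text
time: 5.6
tool_pos: [0.6008, 0.1371, 0.1454]
ee_rot: [-3.141, -0.005, -3.085]
wrist_force: [-8.5, -2.1, 3.4]
width: 0.04
finger_force: 4.3
```

Fence contact came at TCP x ≈ 0.6006. I'll back off, close the fingers and press once more at the middle, so the offcut can turn flush by itself.

>>> servo_tool([
  [0.05,0,0,0,0,0,40],
  [0.08,0,0,0,0,0,0],
  [0.08,0,0,0,0,0,0],
  [0.08,0,0,0,0,0,0],
  [0.08,0,0,0,0,0,0],
  [0.08,0,0,0,0,0,0],
  [0.08,0,0,0,0,0,0],
  [0.06,0,0,0,0,0,0],
  [0.04,0,0,0,0,0,0],
  [0.03,0,0,0,0,0,0],
  [0.02,0,0,0,0,0,0],
])

```text
time: 6.52
tool_pos: [0.6007, 0.1372, 0.1454]
ee_rot: [3.142, -0.0, -3.085]
wrist_force: [-1.4, -0.5, 0.7]
width: 0.0003
finger_force: 1.3
```

>>> servo_tool([
  [-0.01,0,0,0,0,0,0],
  [-0.02,0,0,0,0,0,0],
])

```text
time: 6.68
tool_pos: [0.6008, 0.1372, 0.1454]
ee_rot: [-3.141, -0.005, -3.085]
wrist_force: [-8.3, 0.0, 3.7]
width: 0.0007
finger_force: 4.0
```

```bash
python3 - <<'E'
from h import *
out=[]
for c in('scene','side'):
  im=robot.snapshot(c)[:,:,::-1]
  q=[(.74,.26),(.74,-.14),(.44,-.14),(.44,.26)]
  H=cv2.getPerspectiveTransform(np.float32(proj(c,[(a,b,.158) for a,b in q])),np.float32([(0,0),(400,0),(400,300),(0,300)])*1.95)
  out.append(cv2.warpPerspective(im,H,(780,585)))
cv2.imwrite('pics/c1.png',out[0]);cv2.imwrite('pics/c2.png',out[1])
E
```

```text
(no output)
```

View pics/c1.png

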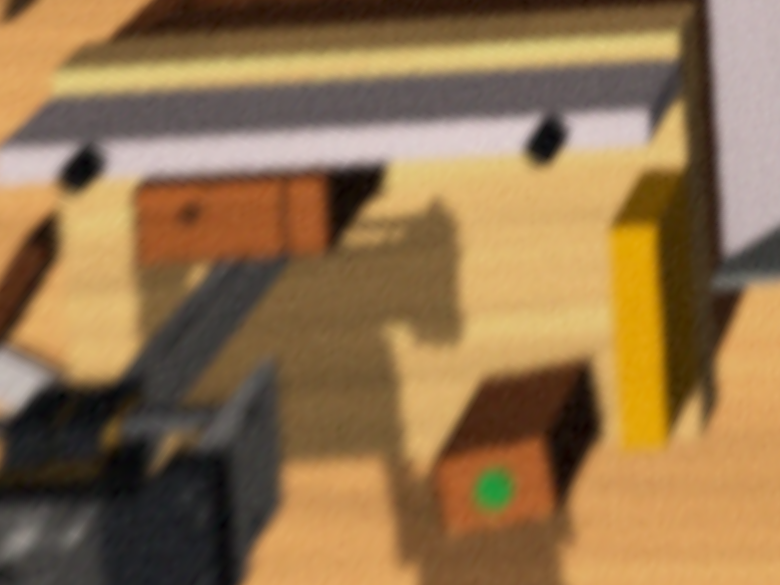

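Both pushes stopped at the same x and the picture agrees: the offcut at (235,220) lies along the fence, so it is flush. Now I'll go around to its tail, aiming about 4 mm to the side away from the fence.

>>> servo_tool([
  [0.1,0,0,0,0,0,0],
  [0.3,0,0,0,0,0,0],
  [0.3,0.3,0,0,0,0,0],
  [0.3,0.6,0,0,0,0,0],
  [0.3,0.87,0,0,0,0,0],
  [0.3,0.87,0,0,0,0,0],
  [0,0.87,0,0,0,0,0],
  [-0.2,0.87,0,0,0,0,0],
  [-0.2,0.87,0,0,0,0,0],
  [-0.2,0.87,0,0,0,0,0],
])

```text
time: 7.62
tool_pos: [0.618, 0.2247, 0.1448]
ee_rot: [-3.141, -0.001, -3.086]
wrist_force: [-0.3, -0.1, 0.5]
width: 0.0007
finger_force: 0.0
```

>>> servo_tool([
  [0,-0.06,0,0,0,0,0],
  [0,-0.12,0,0,0,0,0],
  [0,-0.16,0,0,0,0,0],
  [0,-0.2,0,0,0,0,0],
  [0,-0.23,0,0,0,0,0],
  [0,-0.26,0,0,0,0,0],
  [0,-0.3,0,0,0,0,0],
  [0,-0.34,0,0,0,0,0],
])

```text
time: 8.28
tool_pos: [0.6191, 0.192, 0.146]
ee_rot: [3.14, -0.0, -3.084]
wrist_force: [-1.9, 3.7, 2.9]
width: 0.0004
finger_force: 1.9
```

>>> servo_tool([
  [0,-0.05,0,0,0,0,0],
  [0,-0.1,0,0,0,0,0],
  [0,-0.15,0,0,0,0,0],
  [0,-0.2,0,0,0,0,0],
  [0,-0.25,0,0,0,0,0],
  [0,-0.3,0,0,0,0,0],
  [0,-0.35,0,0,0,0,0],
  [0,-0.4,0,0,0,0,0],
  [0,-0.45,0,0,0,0,0],
  [0,-0.5,0,0,0,0,0],
  [0,-0.55,0,0,0,0,0],
  [0,-0.6,0,0,0,0,0],
])

```text
time: 9.28
tool_pos: [0.6227, 0.1317, 0.1459]
ee_rot: [3.14, 0.0, -3.085]
wrist_force: [-2.8, 3.8, 3.4]
width: 0.0007
finger_force: 2.3
```

>>> servo_tool([
  [0,-0.05,0,0,0,0,0],
  [0,-0.1,0,0,0,0,0],
  [0,-0.14,0,0,0,0,0],
  [0,-0.17,0,0,0,0,0],
  [0,-0.2,0,0,0,0,0],
])

```text
time: 9.7
tool_pos: [0.6239, 0.1117, 0.146]
ee_rot: [3.14, 0.0, -3.085]
wrist_force: [-2.3, 5.1, 2.8]
width: 0.0002
finger_force: 2.4
```

```bash
python3 - <<'E'
from h import *
out=[]
for c in('scene','side'):
  im=robot.snapshot(c)[:,:,::-1]
  q=[(.74,.26),(.74,-.14),(.44,-.14),(.44,.26)]
  H=cv2.getPerspectiveTransform(np.float32(proj(c,[(a,b,.158) for a,b in q])),np.float32([(0,0),(400,0),(400,300),(0,300)])*1.95)
  out.append(cv2.warpPerspective(im,H,(780,585)))
cv2.imwrite('pics/d1.png',out[0]);cv2.imwrite('pics/d2.png',out[1])
E
```

```text
(no output)
```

View pics/d1.png

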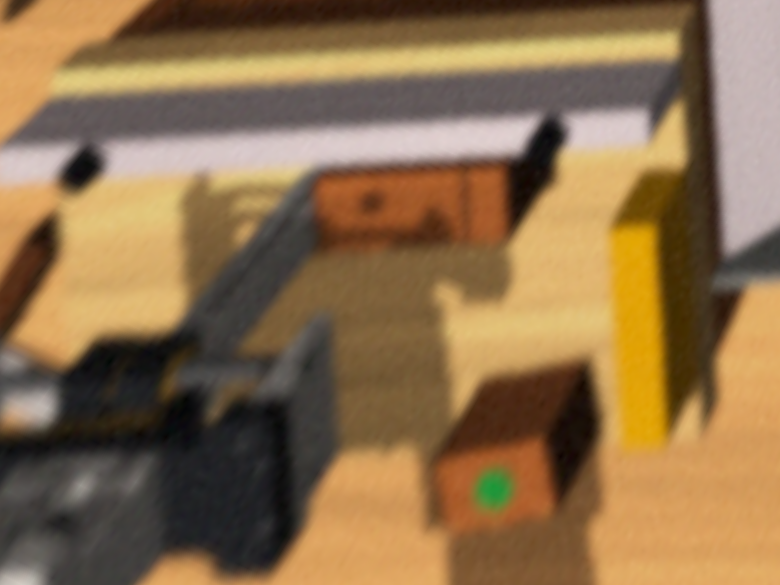

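The offcut at (415,205) is still flush, with its front about 47 mm short of the guard at (635,330). I'll carry on, slowly through the gap.

>>> servo_tool([
  [0,-0.04,0,0,0,0,0],
  [0,-0.08,0,0,0,0,0],
  [0,-0.12,0,0,0,0,0],
  [0,-0.16,0,0,0,0,0],
  [0,-0.2,0,0,0,0,0],
  [0,-0.24,0,0,0,0,0],
  [0,-0.28,0,0,0,0,0],
  [0,-0.32,0,0,0,0,0],
  [0,-0.36,0,0,0,0,0],
  [0,-0.39,0,0,0,0,0],
])

```text
time: 10.63
tool_pos: [0.6263, 0.0719, 0.1454]
ee_rot: [-3.141, -0.0, -3.086]
wrist_force: [-0.3, 1.3, 0.2]
width: 0.0006
finger_force: 0.9
```

>>> servo_tool([
  [0,-0.02,0,0,0,0,0],
  [0,-0.04,0,0,0,0,0],
  [0,-0.06,0,0,0,0,0],
  [0,-0.08,0,0,0,0,0],
])

```text
time: 10.97
tool_pos: [0.6267, 0.0645, 0.1454]
ee_rot: [3.142, -0.0, -3.085]
wrist_force: [-0.4, 0.9, 1.4]
width: 0.0007
finger_force: 0.8
```

>>> servo_tool([
  [0,-0.02,0,0,0,0,0],
  [0,-0.04,0,0,0,0,0],
  [0,-0.06,0,0,0,0,0],
  [0,-0.08,0,0,0,0,0],
])

```text
time: 11.3
tool_pos: [0.6271, 0.0564, 0.1455]
ee_rot: [3.142, -0.0, -3.085]
wrist_force: [-0.8, 1.4, 1.0]
width: 0.0003
finger_force: 0.8
```

>>> servo_tool([
  [0,-0.03,0,0,0,0,0],
  [0,-0.06,0,0,0,0,0],
  [0,-0.09,0,0,0,0,0],
  [0,-0.12,0,0,0,0,0],
])

```text
time: 11.63
tool_pos: [0.6278, 0.0442, 0.1454]
ee_rot: [3.142, -0.0, -3.085]
wrist_force: [0.7, 1.3, 2.0]
width: 0.0004
finger_force: 0.8
```

>>> servo_tool([
  [0,-0.03,0,0,0,0,0],
  [0,-0.06,0,0,0,0,0],
  [0,-0.09,0,0,0,0,0],
  [0,-0.12,0,0,0,0,0],
  [0,-0.15,0,0,0,0,0],
  [0,-0.18,0,0,0,0,0],
])

```text
time: 12.13
tool_pos: [0.6288, 0.0263, 0.1454]
ee_rot: [3.142, -0.0, -3.085]
wrist_force: [0.7, 0.9, 1.5]
width: 0.0008
finger_force: 0.7
```

>>> servo_tool([
  [0,0,0,0,0,0,0],
  [0,0,0,0,0,0,0],
  [0,-0.03,0,0,0,0,0],
  [0,-0.06,0,0,0,0,0],
  [0,-0.09,0,0,0,0,0],
  [0,-0.12,0,0,0,0,0],
  [0,-0.15,0,0,0,0,0],
  [0,-0.18,0,0,0,0,0],
])

```text
time: 12.8
tool_pos: [0.6299, 0.0084, 0.1455]
ee_rot: [3.141, 0.0, -3.085]
wrist_force: [-0.8, 1.9, -0.2]
width: 0.0001
finger_force: 0.5
```

>>> servo_tool([
  [0,-0.03,0,0,0,0,0],
  [0,-0.06,0,0,0,0,0],
  [0,-0.09,0,0,0,0,0],
  [0,-0.12,0,0,0,0,0],
  [0,-0.16,0,0,0,0,0],
  [0,-0.2,0,0,0,0,0],
  [0,-0.25,0,0,0,0,0],
  [0,-0.3,0,0,0,0,0],
])

```text
time: 13.47
tool_pos: [0.6316, -0.0216, 0.1457]
ee_rot: [3.141, 0.0, -3.085]
wrist_force: [-0.1, 0.7, 2.0]
width: 0.0003
finger_force: 0.8
```

>>> servo_tool([
  [0,-0.04,0,0,0,0,0],
  [0,-0.08,0,0,0,0,0],
  [0,-0.12,0,0,0,0,0],
  [0,-0.16,0,0,0,0,0],
  [0,-0.2,0,0,0,0,0],
  [0,-0.2,0,0,0,0,0],
  [0,-0.2,0,0,0,0,0],
])

```text
time: 14.05
tool_pos: [0.6326, -0.0416, 0.1453]
ee_rot: [3.141, -0.0, -3.086]
wrist_force: [1.1, 0.4, 0.6]
width: 0.0002
finger_force: 0.0
```

```bash
python3 - <<'E'
from h import *
a=snap('scene','e')
print(robot.find_in('offcut','scene')[:2])
cv2.imwrite('pics/ec.png',cv2.resize(a[120:340,160:460,::-1],(780,572)))
E
```

```text
[{'extent': [268.9, 262.9, 48.3, 39.6], 'conf': 0.86}]
```

View pics/ec.png

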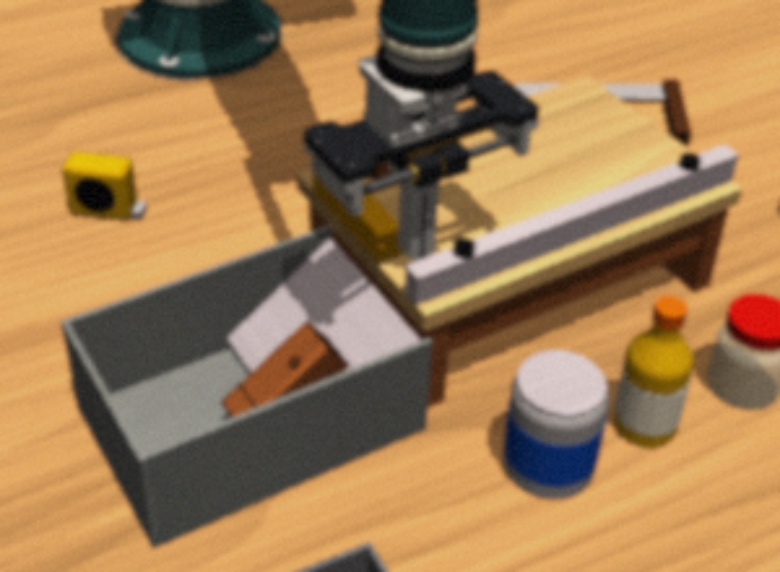

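The offcut at (285,370) in the crop has dropped and rests in the box against the foot of the chute. I'll lift clear, then check that it is still.

>>> servo_tool([
  [0,0.05,-0.2,0,0,0,0],
  [0,0.05,-0.5,0,0,0,0],
  [0,0.05,-0.8,0,0,0,0],
  [0,0.05,-0.8,0,0,0,0],
  [0,0.05,-0.8,0,0,0,0],
  [0,0.05,-0.8,0,0,0,0],
])

```text
time: 14.65
tool_pos: [0.6322, -0.036, 0.2249]
ee_rot: [3.141, -0.0, -3.085]
wrist_force: [0.5, -0.3, 0.4]
width: 0.0003
finger_force: 0.0
```

```bash
python3 - <<'E'
from h import *
s={}
for c in('scene','side'):
  robot.snapshot(c)
  for t in('offcut','keeper'):
    r=robot.find_in(t,c);print(c,t,r[:1])
    if r: s[c,t]=ray(c,r[0]['extent'][:2])
for t in('offcut','keeper'):
  if ('scene',t) in s and ('side',t) in s:
    (o1,d1),(o2,d2)=s['scene',t],s['side',t]
    k=np.linalg.lstsq(np.c_[d1,-d2],o2-o1,rcond=None)[0];print(t,o1+d1*k[0],o2+d2*k[1])
b=np.array([160,120])
for p in((155,455),(65,322),(432,340)): print('box rim',at('scene',b+np.array(p)/2.6,.105))
o=robot.get_obs();print(o['time'],o['wrist_force'],o['tool_pos'])
E
```

```text
scene offcut [{'extent': [270.2, 262.9, 48.9, 37.5], 'conf': 0.7}]
scene keeper [{'extent': [306.3, 175.2, 22.4, 26.3], 'conf': 0.89}]
side offcut [{'extent': [320.1, 215.9, 32.3, 37.8], 'conf': 0.74}]
side keeper [{'extent': [241.6, 187.3, 23.2, 27.3], 'conf': 0.61}]
offcut [ 0.64148619 -0.16788848  0.05654082] [ 0.64457968 -0.18571673  0.04702086]
keeper [ 0.49030865 -0.00201605  0.14229545] [ 0.49076118 -0.00487105  0.13980797]
box rim [ 0.72014286 -0.30770469  0.105     ]
box rim [ 0.55409304 -0.32706706  0.105     ]
box rim [ 0.70411948 -0.06645032  0.105     ]
14.95 [-0.23476021 -0.03173107 -0.06752833] [ 0.63190484 -0.03620974  0.22403138]
```

The offcut's centre is about 0.05 m up and about 60 mm back from the catch point. It hasn't moved between pictures, and the keeper hasn't either.

```bash
python3 -c "
from bench import robot;print(robot.close_job())"
```

```text
the job is handed in; nothing more can be done
None
```

The offcut went flush along the fence, through the guard gap and down the chute. It now lies still at the foot of the chute in the catch box, the finished piece was not disturbed, the arm is clear of everything, and the job is handed in (no verdict was returned).

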